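# Hang the staining basket up to drip

### The job

The wire basket of microscope slides has to drip off: its handle lies folded down at the side. With the basket standing where it is, swing the handle upright, then lift the basket by the handle, keeping it level, and hang it by the handle bar in both prongs of the drip stand's hook, so that it hangs freely and at rest over the tray. Leave the bottle, the timer and the petri dish where they are.

Things in the scene. Friction and masses are not known exactly. Their poses are not given: they have to be found in the camera images.
- basket: Square steel-wire basket, 110 x 110 mm, 80 mm high, full of glass slides no higher than its rim; 0.4 to 0.75 kg, loose on the worktop. Origin: centre of its underside; z up; its -x side is the one the handle is folded toward; y is parallel to the handle's hinge line, which lies 72 mm above the underside at mid-width.
- bail_grip (a point): Centre of the handle bar, 70 mm from the hinge line: grey sleeve 12 mm thick, 44 mm long, on a 6 mm wire bar along the basket's y; wire arms 63 mm either side. Folded, it is 75 mm or more above the worktop, under 10 mm from the basket wall (no room for a finger between), free beneath and outside. Upright it is 142 mm above the underside, 62 mm over the rim.
- bail (a joint): Angle of the handle: 0 = folded level toward the basket's -x side, 1.57 = upright, up to 3.0 = folded to the other side. Starts at 0.05 to 0.35. The hinge is a little stiff (0.02 N m): the handle stays where it is left; under 1 N up against the bar swings it (a push straight at the hinge cannot); a few newtons would shift or tip the basket.
- drip_stand: Heavy steel stand that does not move: tray foot 185 x 130 mm, 12 mm high; a 16 mm post 100 mm behind the hook seat (own +x); from a crossbar on its top, at 234 mm, two 6 mm wire prongs at y = +36 and -36 mm come forward, dip to the seat and turn up at the tips, which point to own -x. Origin: on the worktop right under the seat; x from tips to post, z up.
- hook_seat (a point): Where the centre of the handle bar lies when hung (bar along the stand's y): midway between the prongs, 220 mm above the worktop. The dip's bottom is 14 mm long (along x); its sides rise 18 mm to the tips, 24 mm before the seat, and to the rear, 30 mm behind it. The tips' tops are 16 mm above this point: bring the bar over them and down. 66 mm is clear between the prongs.
- alcohol: White bottle with a blue cap, 52 mm across, 134 mm high; loose bystander. Origin: centre of its underside.
- lab_timer: Flat white timer, 70 x 66 x 19 mm; loose bystander. Origin: centre of its underside.
- petri_dish: Round petri dish, 60 mm across, 15 mm high; loose bystander. Origin: centre of its underside.

How it is judged:
On the way, in this order (a step that is already met when the one before it is completed fails the run):
1. the handle is swung to within 20 degrees of upright while the basket still stands on the worktop (value of joint bail between 1.22 and 1.92 rad and height (world z) of basket below 0.008 m and angle between basket's own z axis and vertical below 0.1 rad), for 0.2 s.
2. the basket is lifted at least 50 mm off the worktop by its handle (height (world z) of basket above 0.05 m and angle between basket's own z axis and vertical below 0.5 rad), for 0.2 s.
At the end, for the whole second after the job is handed in: The basket hangs from the stand, released and at rest, level within 17 degrees, over 50 mm above the worktop; the handle bar's middle is within 13 mm of the hook seat along the prongs, 30 mm across them, 10 mm in height; the stand bears over 2 N (x of bail_grip in the frame of hook_seat between -0.013 and 0.013 m and y of bail_grip in the frame of hook_seat between -0.03 and 0.03 m and z of bail_grip in the frame of hook_seat between -0.01 and 0.01 m and contact force between basket and drip_stand above 2 N and contact force between basket and the fingers below 0.1 N and angle between basket's own z axis and vertical below 0.3 rad and height (world z) of basket above 0.05 m and linear speed of basket below 0.04 m/s and angular speed of basket below 0.4 rad/s); the robot touches nothing.
It fails at once if the basket is tipped more than 35 degrees, so that slides fall out (angle between basket's own z axis and vertical above 0.6 rad).
It fails at once if the blue-capped white bottle is moved more than 30 mm or knocked over (distance of alcohol from where it was at the start of the episode above 0.03 m or angle between alcohol's own z axis and vertical above 0.5 rad).
It fails at once if the timer is moved more than 30 mm or knocked over (distance of lab_timer from where it was at the start of the episode above 0.03 m or angle between lab_timer's own z axis and vertical above 0.5 rad).
It fails at once if the petri dish is moved more than 30 mm or knocked over (distance of petri_dish from where it was at the start of the episode above 0.03 m or angle between petri_dish's own z axis and vertical above 0.5 rad).
It also fails if it takes over 67 s, if anything falls off the work surface, if the arm or the gripper's body presses on something with over 40 N, if the wrist force passes 120 N, or if a joint passes its speed limit or range.

### The arm

A 6-joint arm with a two-finger parallel gripper is mounted at the origin on a cart in front of the work surface, level with it; the furniture and walls round the work are solid. World frame = base frame: x ahead of the robot, y to its left, z up, the work surface at z = 0. Lengths are in m, angles in rad, forces in N, time in s.
With the tool pointing down it reaches from about 0.35 to 0.85 m from the base axis. Payload 8.1 kg.
Tool frame: the origin (TCP) lies midway between the tips of the shut fingers; the grasp point (between the pads) lies 19 mm behind it; x points along the fingers, y is the direction in which the jaws open and shut, and the axes are right-handed (so a half turn about x gives the same grasp; the last joint's range is limited). The gripper opens to 85 mm and grips with 20 to 120 N. Pads are 22 mm wide; open, the fingers measure 114 mm over their backs; the gripper's body (76 mm by 85 mm) begins 54 mm behind the grasp point. The pads swing forward as they close: fully open they stand 13 mm farther back than shut.
Start: joints at [-1.408, 0.13, 1.488, -0, 1.523, -0.085], TCP at [0.147, -0.582, 0.231] pointing down, gripper open.
Joint ranges: [-2.96, 2.96], [-0.89, 2.26], [0.02, 2.5], [-1.34, 4.48], [0, 2.73], [-2.66, 2.66]. Speed limits (rad/s): [2.39, 2.39, 2.79, 3.14, 3.14, 3.14].

### API

Orientations are given as a 3x3 rotation matrix whose columns are the frame's x, y, z axes.
In Python, from bench import manip gives the robot as it stands. The module is installed in compiled form; this text tells all that it offers. Calls block until the motion is done:
- manip.reach(position, orientation): joint-space move of the TCP to a pose.
- manip.move_l(position, velocity=0.15, attitude=None, max_force=None): straight line of the TCP; attitude=None keeps the orientation; velocity is the mean speed in m/s. With max_force (N) it stops when the force on the tool has changed by that much, and returns True; else False.
- manip.movej(angles): joint-space move.
- manip.grip(opening, effort=None): opening from 0.0 (shut) to 1.0 (fully open); effort is the grip in N (None keeps the last); returns when the fingers have stopped.
- manip.dwell(seconds).
- manip.ik(position, orientation): joint angles nearest the present ones, or None.
- manip.camera(name): name is "scene" or "top" or "wrist"; returns (picture, depth): 420x560x3 uint8, red, green, blue; 420x560 float32, m along the optical axis (not along the pixel's ray), 0 where there is no reading.
- manip.camera_model(name): a dict with "intrinsics" (3x3 intrinsics, pixels), "extrinsics" (4x4, takes a point from camera to world coordinates). Camera axes: x right, y up, looking along -z (the intrinsics and any distortion apply to the point x, -y, -z); pixel columns grow to the right and rows downward; lengths in m; the calibration is good to about 2 mm. A picture is of the moment at which its call begins: read the wrist's pose just before it. camera_model takes no time and is no camera call; for the wrist camera it gives the pose at the moment of the call.
A pose or a line that the arm cannot do raises manip.MotionError and nothing moves.
- manip.finish_job(): hands the job in, once; it reports no verdict.
Readings, each from a call of its own:
- manip.read_time(): time.
- manip.read_joints(): joint angles.
- manip.read_qd(): joint speeds.
- manip.read_effort(): joint torques, N m.
- manip.read_tool_pos(): TCP position.
- manip.read_tool_rot(): TCP orientation.
- manip.read_ft_force(): force on the tool from outside, world axes, zero at the start.
- manip.read_wrist_torque(): the same for the moment, N m.
- manip.read_opening(): opening from 0.0 (shut) to 1.0 (fully open).
Only numpy, scipy, OpenCV 4.12 (cv2) and the standard library are available. Lean on these libraries where they do the work, as an engineer would, in place of code of your own. Each camera call takes 0.05 s, during which the arm holds its last target.

## Working session

There is one attempt and no reset: what is moved stays moved. The work goes in short steps, each a Python script; the robot and the scene stay as the last script left them, time stands still between calls to the robot, and variables do not carry over. Pictures are saved under pics/ and viewed, and the job is handed in when it is done.

```bash
mkdir -p pics
python3 - <<'E'
from bench import manip
import cv2,numpy as np
for n in ["scene","top"]:
    p,d=manip.camera(n); cv2.imwrite(f"pics/{n}0.png",p[:,:,::-1]); np.savez(f"{n}0.npz",p=p,d=d,**manip.camera_model(n))
    m=manip.camera_model(n); print(m)
print(manip.read_time(),manip.read_tool_pos(),manip.read_tool_rot())
E
```

```text
{'intrinsics': array([[422.00966714,   0.        , 281.89880099],
       [  0.        , 422.00966714, 216.14205583],
       [  0.        ,   0.        ,   1.        ]]), 'extrinsics': array([[ 0.84679226,  0.36712323, -0.38491999,  0.16900009],
       [-0.53191593,  0.58835065, -0.60902295, -0.8519059 ],
       [ 0.00288145,  0.720461  ,  0.69348947,  0.79632533],
       [ 0.        ,  0.        ,  0.        ,  1.        ]])}
{'intrinsics': array([[541.45271292,   0.        , 278.19735947],
       [  0.        , 541.45271292, 213.77033462],
       [  0.        ,   0.        ,   1.        ]]), 'extrinsics': array([[ 0.01290625,  0.9895838 , -0.14337829,  0.3476911 ],
       [-0.99970587,  0.00982572, -0.02217266, -0.32113339],
       [-0.02053291,  0.14362229,  0.98941955,  1.2740023 ],
       [ 0.        ,  0.        ,  0.        ,  1.        ]])}
0.1 [ 0.14708217 -0.58115809  0.23029539] [[-3.04399415e-04  2.45304677e-01 -9.69445988e-01]
 [ 1.72349482e-03 -9.69444464e-01 -2.45304833e-01]
 [-9.99998468e-01 -1.74550579e-03 -1.27683014e-04]]
```

View pics/scene0.png

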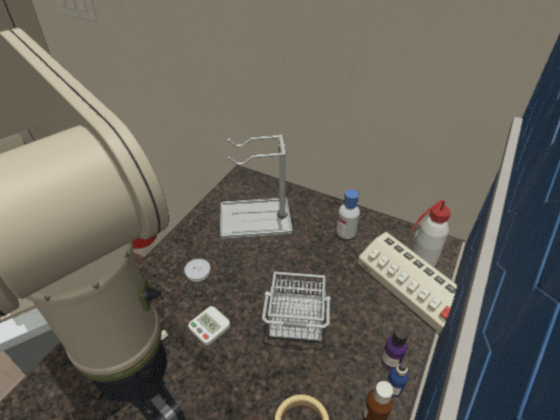

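View pics/top0.png

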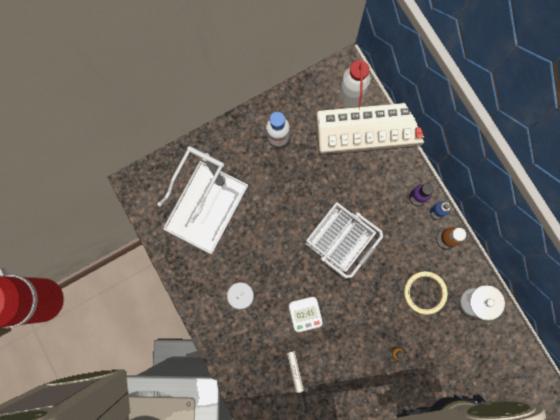

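The top view shows the basket near (344,240), the stand with its prongs at about (190,180), the dish at (240,295), the timer at (306,315) and the bottle at (278,128). Next I'll zoom in.

```bash
cat > h.py <<'E'
import numpy as np,cv2
def load(n): 
    z=np.load(n); return z['p'],z['d'],z['intrinsics'],z['extrinsics']
def cloud(d,K,T):
    v,u=np.indices(d.shape); z=d
    P=np.stack([(u-K[0,2])/K[0,0]*z,-(v-K[1,2])/K[1,1]*z,-z],-1)
    return P@T[:3,:3].T+T[:3,3]
def ray(u,v,K,T):
    r=T[:3,:3]@np.array([(u-K[0,2])/K[0,0],-(v-K[1,2])/K[1,1],-1]); return T[:3,3],r
def onplane(u,v,h,K,T):
    o,r=ray(u,v,K,T); return o+r*(h-o[2])/r[2]
def proj(X,K,T):
    c=(np.asarray(X)-T[:3,3])@T[:3,:3]
    return np.array([K[0,0]*c[0]/-c[2]+K[0,2],K[1,1]*-c[1]/-c[2]+K[1,2]])
def tri(u1,C1,u2,C2):
    o1,r1=ray(*u1,*C1);o2,r2=ray(*u2,*C2)
    A=np.stack([r1,-r2],1); s=np.linalg.lstsq(A,o2-o1,rcond=None)[0]
    a=o1+s[0]*r1;b=o2+s[1]*r2; return (a+b)/2,np.linalg.norm(a-b)
E
python3 - <<'E'
from h import *
p,d,K,T=load('top0.npz')
c=lambda p,x0,y0,x1,y1,s:cv2.resize(p[y0:y1,x0:x1,::-1],None,fx=s,fy=s,interpolation=cv2.INTER_CUBIC)
cv2.imwrite('pics/tb.png',c(p,295,190,395,290,6)); cv2.imwrite('pics/ts.png',c(p,140,130,260,260,4.6))
p2,d2,K2,T2=load('scene0.npz')
cv2.imwrite('pics/sb.png',c(p2,250,260,345,350,6.5)); cv2.imwrite('pics/ss.png',c(p2,210,125,305,245,5))
for n,(u,v) in dict(dish=(240,295),timer=(306,315),cap=(278,120)).items(): print(n,onplane(u,v,.134 if n=='cap' else .015,K,T))
E
```

```text
dish [ 0.34021922 -0.20736507  0.015     ]
timer [ 0.29698703 -0.35949467  0.015     ]
cap [ 0.71970154 -0.29248533  0.134     ]
```

View pics/tb.png

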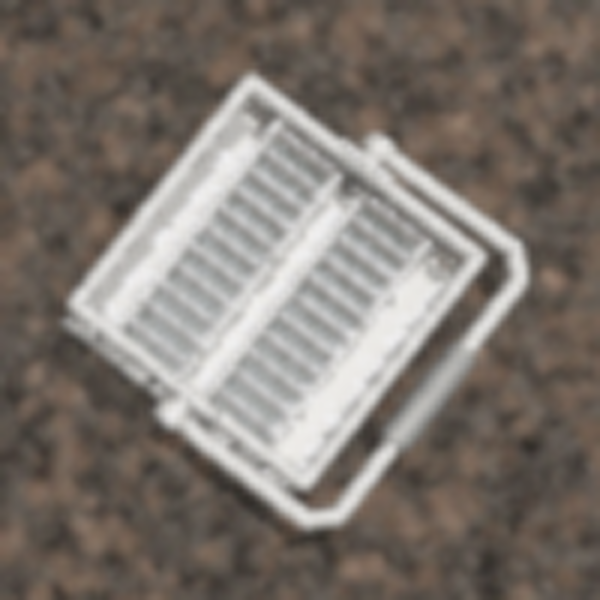

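View pics/sb.png

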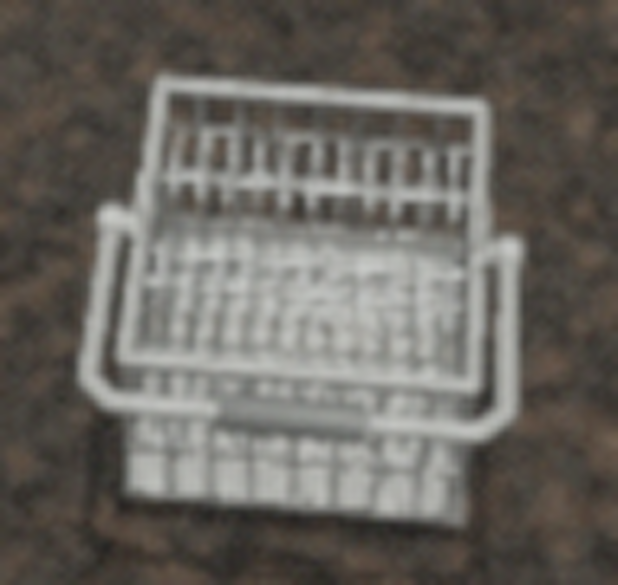

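View pics/ts.png

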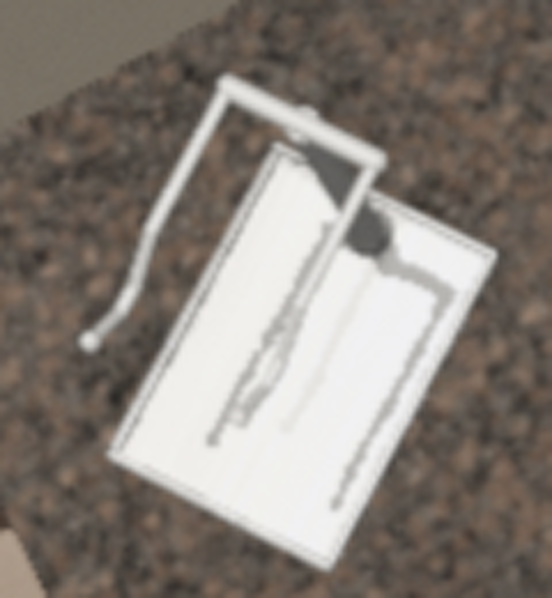

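View pics/ss.png

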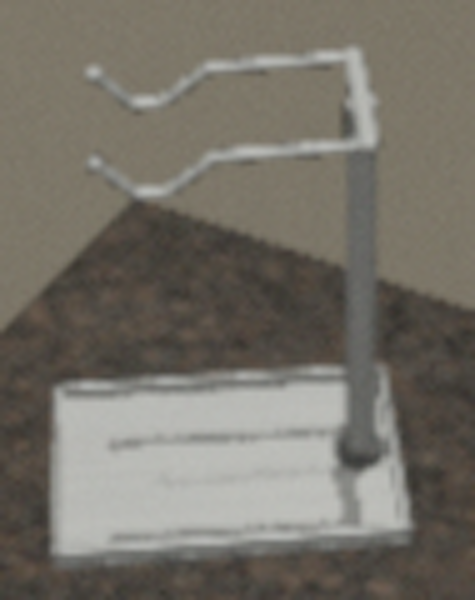

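Run:
```python
from h import *
_,d,K,T=load('top0.npz');_,d2,K2,T2=load('scene0.npz')
def px(U,V,s,x0,y0): return (U+.5)/s-.5+x0,(V+.5)/s-.5+y0
tb=lambda a:px(*a,6,295,190); ts=lambda a:px(*a,4.6,140,130); sb=lambda a:px(*a,6.5,250,260); ss=lambda a:px(*a,5,210,125)
Ct=(K,T);Cs=(K2,T2)
np.set_printoptions(precision=4,suppress=True)
print('tray top');R=[onplane(*ts(a),.012,*Ct) for a in [(280,145),(497,255),(330,570),(110,455)]];print(np.array(R),np.mean(R,0))
print('tray scene');R=[onplane(*ss(a),.012,*Cs) for a in [(385,366),(412,530),(55,557),(55,382)]];print(np.array(R),np.mean(R,0))
print('rim top');R=[onplane(*tb(a),.079,*Ct) for a in [(250,78),(485,258),(308,488),(72,303)]];print(np.array(R),np.mean(R,0))
print('rim scene');R=[onplane(*sb(a),.079,*Cs) for a in [(163,85),(485,103),(470,383),(127,357)]];print(np.array(R),np.mean(R,0))
print('tip left',tri(ts((90,342)),Ct,ss((94,72)),Cs),tri(ts((240,420)),Ct,ss((94,162)),Cs))
print('bar',tri(ts((225,83)),Ct,ss((352,55)),Cs),tri(ts((378,158)),Ct,ss((368,143)),Cs))
print('tips plane',onplane(*ss((94,72)),.235,*Cs),onplane(*ss((94,162)),.235,*Cs), onplane(*ts((90,342)),.235,*Ct),onplane(*ts((240,420)),.235,*Ct))
print('seat scene',onplane(*ss((145,103)),.214,*Cs),onplane(*ss((150,193)),.214,*Cs))
print('hinges',tri(tb((380,145)),Ct,sb((112,215)),Cs),tri(tb((172,412)),Ct,sb((508,245)),Cs))
print('sleeve',tri(tb((432,398)),Ct,sb((297,415)),Cs))
print('bar corners',tri(tb((518,262)),Ct,sb((90,385)),Cs),tri(tb((320,518)),Ct,sb((500,425)),Cs))
```

```text
tray top
[[ 0.6562 -0.1049  0.012 ]
 [ 0.5988 -0.2194  0.012 ]
 [ 0.4352 -0.1378  0.012 ]
 [ 0.4928 -0.023   0.012 ]] [ 0.5457 -0.1213  0.012 ]
tray scene
[[ 0.655  -0.1072  0.012 ]
 [ 0.5978 -0.2226  0.012 ]
 [ 0.4326 -0.1422  0.012 ]
 [ 0.492  -0.0214  0.012 ]] [ 0.5444 -0.1234  0.012 ]
rim top
[[ 0.5474 -0.4236  0.079 ]
 [ 0.481  -0.5099  0.079 ]
 [ 0.3958 -0.4444  0.079 ]
 [ 0.4627 -0.3579  0.079 ]] [ 0.4717 -0.434   0.079 ]
rim scene
[[ 0.4607 -0.3622  0.079 ]
 [ 0.5466 -0.4247  0.079 ]
 [ 0.4798 -0.5082  0.079 ]
 [ 0.3969 -0.4456  0.079 ]] [ 0.471  -0.4352  0.079 ]
tip left (array([ 0.5157, -0.0641,  0.2314]), np.float64(0.0005267752438390173)) (array([ 0.4826, -0.1295,  0.2318]), np.float64(0.0007585527744116815))
bar (array([ 0.6285, -0.1173,  0.2317]), np.float64(0.0026365940286190966)) (array([ 0.5953, -0.1846,  0.2334]), np.float64(0.0029634503370855364))
tips plane [ 0.5132 -0.0691  0.235 ] [ 0.4805 -0.1334  0.235 ] [ 0.5153 -0.0651  0.235 ] [ 0.4826 -0.1302  0.235 ]
seat scene [ 0.5348 -0.0765  0.214 ] [ 0.503  -0.1415  0.214 ]
hinges (array([ 0.4562, -0.4474,  0.1434]), np.float64(0.11670662907871134)) (array([ 0.4744, -0.4323,  0.0633]), np.float64(0.12413958049564745))
sleeve (array([ 0.4293, -0.4899,  0.0795]), np.float64(0.0002848981357254394))
bar corners (array([ 0.4179, -0.4955,  0.1472]), np.float64(0.11125340680825385)) (array([ 0.4343, -0.4855,  0.0642]), np.float64(0.12006805733739497))
```

```bash
cat > g.py <<'E'
import numpy as np
B=np.array([.4714,-.4346,0]); a=np.radians(52.3)
xb=np.array([np.cos(a),np.sin(a),0]); yb=np.array([-np.sin(a),np.cos(a),0]); Z=np.array([0,0,1.])
s=np.radians(-26.5); xs=np.array([np.cos(s),np.sin(s),0]); ys=np.array([-np.sin(s),np.cos(s),0])
SEAT=np.array([.521,-.1075,.22])
def rot(p,h=xb,sg=1):   # tool pitched p below horizontal toward heading h
    x=np.cos(p)*h-np.sin(p)*Z; y=sg*(np.sin(p)*h+np.cos(p)*Z)
    return np.stack([x,y,np.cross(x,y)],1)
def bar(th): return B+.072*Z+.07*(-np.cos(th)*xb+np.sin(th)*Z)
def swing(th,p,off,D,sg):
    R=rot(p,sg=sg); n=R[:,1]*sg
    return bar(th)+n*off+R[:,0]*D, R
E
python3 - <<'E'
from bench import manip
from g import *
from h import *
np.set_printoptions(precision=3,suppress=True)
print(manip.read_joints())
for sg in (1,-1):
    for p0 in (30,45,60):
        P,R=swing(.1,np.radians(p0),0,.028-.09,sg);print(sg,p0,'far',manip.ik(P,R))
        P,R=swing(.1,np.radians(p0),0,.028,sg);print(sg,p0,'in',manip.ik(P,R))
    P,R=swing(1.5,np.pi/2,.036,.028,sg);print(sg,'up',manip.ik(P,R))
    P,R=swing(1.57,np.pi/2,0,.021,sg);P[2]+=.12;print(sg,'lift',manip.ik(P,R))
    for h in (xs,-xs):
        R=rot(np.pi/2,h,sg)
        for k in (.16,0): print(sg,'hook',h,k,manip.ik(SEAT-k*xs+(.035-.02)*Z,R))
p,d,K,T=load('top0.npz');C=cloud(d,K,T)
for u,v in [(426,275),(455,237),(483,303),(441,210),(398,352),(295,370),(240,295),(306,315)]:
    print((u,v),C[v,u])
E
```

```text
[-1.408  0.131  1.489 -0.     1.523 -0.085]
1 30 far [-1.381  0.961  0.939  0.779  1.961 -2.266]
1 30 in [-1.303  0.907  1.118  0.796  1.822 -2.307]
1 45 far [-1.314  0.745  1.098  0.613  1.797 -2.242]
1 45 in [-1.245  0.738  1.236  0.632  1.653 -2.265]
1 60 far [-1.216  0.557  1.237  0.439  1.637 -2.165]
1 60 in [-1.162  0.591  1.343  0.455  1.489 -2.178]
1 up [-0.777  0.314  1.495  0.     1.332 -1.689]
1 lift [-0.825  0.238  1.35   0.     1.554 -1.738]
1 hook [ 0.895 -0.446  0.   ] 0.16 [-0.231 -0.507  2.041 -0.     1.608  0.232]
1 hook [ 0.895 -0.446  0.   ] 0 [-0.3   -0.056  1.672 -0.     1.525  0.163]
1 hook [-0.895  0.446 -0.   ] 0.16 None
1 hook [-0.895  0.446 -0.   ] 0 None
-1 30 far [-1.381  0.961  0.939  0.779  1.961  0.875]
-1 30 in [-1.303  0.907  1.118  0.796  1.822  0.835]
-1 45 far [-1.314  0.745  1.098  0.613  1.797  0.9  ]
-1 45 in [-1.245  0.738  1.236  0.632  1.653  0.876]
-1 60 far [-1.216  0.557  1.237  0.439  1.637  0.977]
-1 60 in [-1.162  0.591  1.343  0.455  1.489  0.964]
-1 up [-0.777  0.314  1.495  0.     1.332  1.452]
-1 lift [-0.825  0.238  1.35   0.     1.554  1.404]
-1 hook [ 0.895 -0.446  0.   ] 0.16 None
-1 hook [ 0.895 -0.446  0.   ] 0 None
-1 hook [-0.895  0.446 -0.   ] 0.16 [-0.231 -0.507  2.041  0.     1.608  0.232]
-1 hook [-0.895  0.446 -0.   ] 0 [-0.3   -0.056  1.672  0.     1.525  0.163]
(426, 275) [ 0.391 -0.631  0.028]
(455, 237) [ 0.469 -0.674  0.113]
(483, 303) [ 0.331 -0.733  0.098]
(441, 210) [ 0.535 -0.66   0.062]
(398, 352) [ 0.222 -0.558  0.061]
(295, 370) [ 0.175 -0.335  0.015]
(240, 295) [ 0.34  -0.207  0.014]
(306, 315) [ 0.297 -0.359  0.017]
```

Run:
```python
from bench import manip
from g import *
import cv2
P,R=swing(.1,np.radians(45),0,.028-.16,-1)
manip.reach(P,R)
m=manip.camera_model('wrist');p,d=manip.camera('wrist')
np.savez('w1.npz',p=p,d=d,**m);cv2.imwrite('pics/w1.png',p[:,:,::-1])
p,d=manip.camera('scene');cv2.imwrite('pics/s1.png',p[:,:,::-1])
print(manip.read_time(),manip.read_opening(),manip.read_tool_pos()-P)
```

```text
1.15 1.0033946584053477 [-0.00034204 -0.00066843  0.00169803]
```

View pics/w1.png

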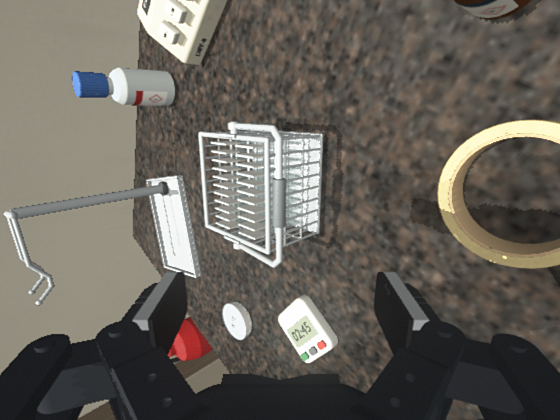

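View pics/s1.png

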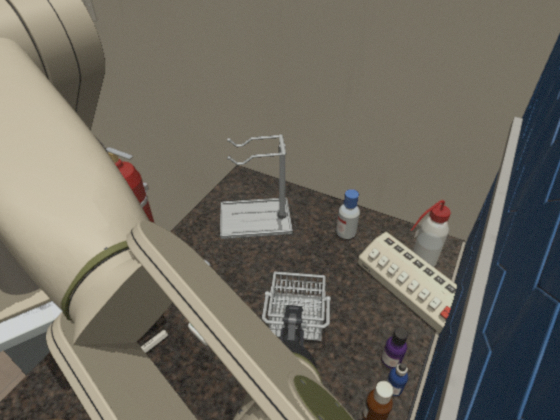

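The wrist view shows the sleeve at about (279,203), centred between the fingers, and the way in is clear. I'll check its position against the top view.

Run:
```python
from h import *
from g import *
_,d,K,T=load('w1.npz');_,d1,K1,T1=load('top0.npz');_,_,K2,T2=load('scene0.npz')
t=((432.5)/6-.5+295,(398.5)/6-.5+190); s=((297.5)/6.5-.5+250,415.5/6.5-.5+260)
print(tri((279,203),(K,T),t,(K1,T1)),tri((279,203),(K,T),s,(K2,T2)),bar(.1),bar(.107))
print('rim',[onplane(*a,.079,K,T).round(4) for a in [(202,133),(266,137),(269,252),(208,225)]])
```

```text
(array([ 0.42762011, -0.48949932,  0.07965275]), np.float64(0.003068280655173184)) (array([ 0.42652732, -0.49228138,  0.08319729]), np.float64(0.002897707383802969)) [ 0.42880696 -0.48970895  0.07898834] [ 0.42883792 -0.48966889  0.07947572]
rim [array([ 0.541 , -0.4292,  0.079 ]), array([ 0.4804, -0.5103,  0.079 ]), array([ 0.3937, -0.4465,  0.079 ]), array([ 0.4582, -0.3643,  0.079 ])]
```

Run:
```python
from bench import manip
from g import *
import cv2
p0=np.radians(45)
def go(th,p,off,D,v=.08,f=8):
    P,R=swing(th,p,off,D,-1); r=manip.move_l(P,velocity=v,attitude=R,max_force=f); 
    print(round(th,2),r,np.round(manip.read_ft_force(),2)); return r
ok=not go(.1,p0,0,.028)
ok=ok and not go(.1,p0,.033,.028,.05)
for t in np.linspace(.1,1.57,9)[1:]:
    if not ok: break
    ok=not go(t,p0+(t-.1)/1.47*(np.pi/2-p0),.033,.028)
for n in('wrist','scene','top'):
    p,d=manip.camera(n);cv2.imwrite(f'pics/{n}2.png',p[:,:,::-1]);np.savez(f'{n}2.npz',p=p,d=d,**manip.camera_model(n))
print(ok,manip.read_time())
a=cv2.imread('pics/wrist2.png');b=cv2.imread('pics/top2.png')[170:310,270:430]
cv2.imwrite('pics/c2.png',np.hstack([cv2.resize(a,(400,300)),cv2.resize(b,(343,300))]))
```

```text
0.1 False [ 0.34 -0.18  0.16]
0.1 False [0.2  0.06 0.04]
0.28 False [ 0.54 -1.06 -0.15]
0.47 False [0.78 0.77 0.84]
0.65 False [0.15 0.49 0.18]
0.84 False [ 0.57 -0.44  0.09]
1.02 False [ 1.41  0.26 -0.26]
1.2 False [-0.34  0.14 -0.11]
1.39 False [-0.52 -0.57  0.4 ]
1.57 False [-0.16 -0.46 -1.13]
True 6.4083
```

View pics/c2.png

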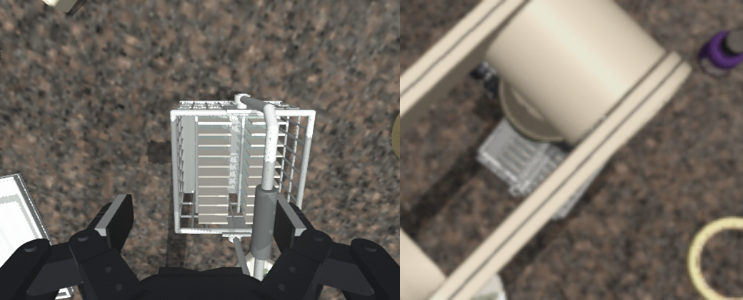

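View pics/scene2.png

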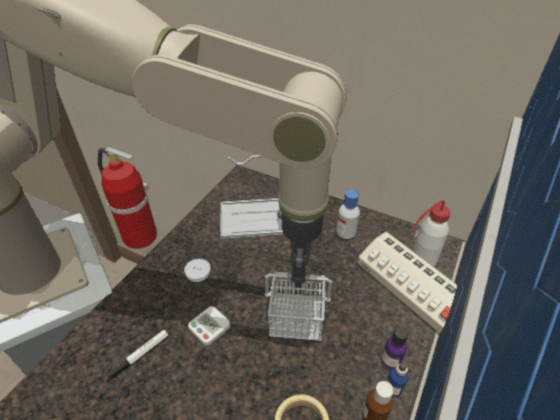

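View pics/wrist2.png

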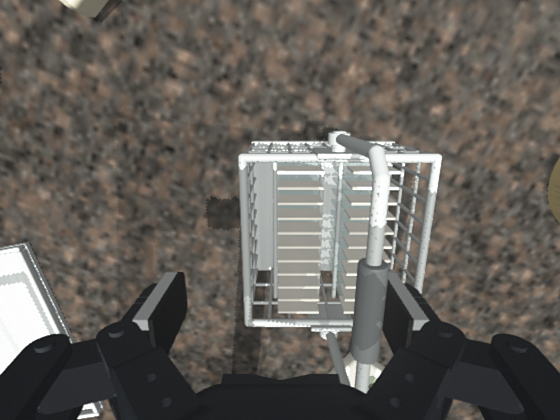

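The wrist view shows the handle up against the right (outer) finger, with the sleeve's upper end at (372,262) and its lower end at (367,360). Its angle comes next.

Run:
```python
from h import *
from g import *
_,d,K,T=load('wrist2.npz')
rim=np.array([onplane(*a,.079,K,T) for a in [(243,158),(438,158),(424,326),(248,324)]])
print('rim',rim.round(4),rim.mean(0))
print('edge dir deg',[np.degrees(np.arctan2(*(rim[i]-rim[j])[1::-1])) for i,j in((0,1),(3,2),(0,3),(1,2))])
for z in (.138,.142):
  for a in [(372,262),(367,360),(377,215)]:
    q=onplane(*a,z,K,T)-B; print(z,a,'xb',round(q@xb,4),'yb',round(q@yb,4))
C=cloud(d,K,T); 
for a in [(372,290),(369,330)]: q=C[a[1],a[0]]-B; print('depth',q@xb,q@yb,q[2])
```

```text
rim [[ 0.5427 -0.4251  0.079 ]
 [ 0.4778 -0.509   0.079 ]
 [ 0.3882 -0.4484  0.079 ]
 [ 0.4587 -0.3595  0.079 ]] [ 0.46684915 -0.43552321  0.079     ]
edge dir deg [np.float64(52.287212063554584), np.float64(51.58441628396415), np.float64(-37.98697493569088), np.float64(-34.08639235368707)]
0.138 (372, 262) xb -0.0062 yb -0.0174
0.138 (367, 360) xb -0.008 yb 0.031
0.138 (377, 215) xb -0.0064 yb -0.0372
0.142 (372, 262) xb -0.0049 yb -0.0193
0.142 (367, 360) xb -0.0067 yb 0.0274
0.142 (377, 215) xb -0.0051 yb -0.0386
depth -0.0038485464477159043 -0.0110198745870843 0.14867645763313056
depth -0.004372310012272003 0.0072850282142519615 0.14811422189641799
```

Step 1 is met: the handle is at about 1.5 rad and the basket has not moved. Next I centre the gripper, grip, and lift in two stages.

Run:
```python
from bench import manip
from g import *
import cv2
R=rot(np.pi/2,sg=-1)
P=B+.142*Z-.004*xb+.002*yb
manip.move_l(P-.028*Z,velocity=.08,attitude=R,max_force=8)
manip.dwell(.3)
print(manip.move_l(P-.021*Z,velocity=.05,max_force=8))
manip.grip(0.0,60); print('opening mm',85*manip.read_opening(),manip.read_ft_force())
q=manip.read_tool_pos()
print(manip.move_l(q+.02*Z,velocity=.04)); print(manip.read_ft_force(),manip.read_wrist_torque())
manip.move_l(q+.10*Z,velocity=.08); manip.dwell(.3); print(manip.read_ft_force(),manip.read_wrist_torque(),manip.read_opening()*85)
for n in('wrist','scene'):
    p,d=manip.camera(n);cv2.imwrite(f'pics/{n}3.png',p[:,:,::-1]);np.savez(f'{n}3.npz',p=p,d=d,**manip.camera_model(n))
print(manip.read_time(),manip.read_tool_pos())
```

```text
False
opening mm 9.883700171024692 [-0.92185254 -0.07643665  0.16038559]
False
[-0.1012021  -0.28319489 -5.97644017] [-0.01820511  0.04841164 -0.00702611]
[-0.79009458 -0.07072713 -6.62089682] [-0.00442528 -0.03006171 -0.01238202] 9.93989260035234
10.4917 [ 0.46730015 -0.43651865  0.22088285]
```

View pics/wrist3.png

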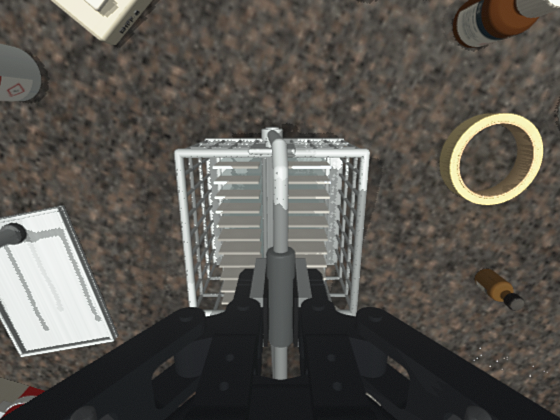

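View pics/scene3.png

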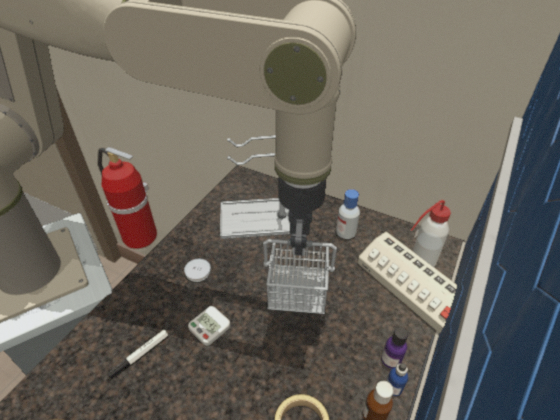

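The basket is held level by the sleeve, with a 6.6 N load. Now I carry it round to the tip side of the hook.

Run:
```python
from bench import manip
from g import *
import cv2
R=rot(np.pi/2,-xs,-1)
q=manip.read_tool_pos()
manip.move_l([q[0],q[1],.25],velocity=.08)
manip.move_l([.385,-.24,.25],velocity=.06,attitude=R)
P=SEAT-.16*xs; P[2]=.25
manip.move_l(P,velocity=.08); manip.dwell(.5)
print(manip.read_time(),manip.read_tool_pos(),P,manip.read_ft_force(),manip.read_opening()*85)
for n in('wrist','scene','top'):
    m=manip.camera_model(n);p,d=manip.camera(n);cv2.imwrite(f'pics/{n}4.png',p[:,:,::-1]);np.savez(f'{n}4.npz',p=p,d=d,**m)
```

```text
17.9 [ 0.37781266 -0.03611156  0.25001119] [ 0.3778105  -0.03610835  0.25      ] [-0.12824412  0.3074326  -5.89772316] 9.95198508443621
```

View pics/wrist4.png

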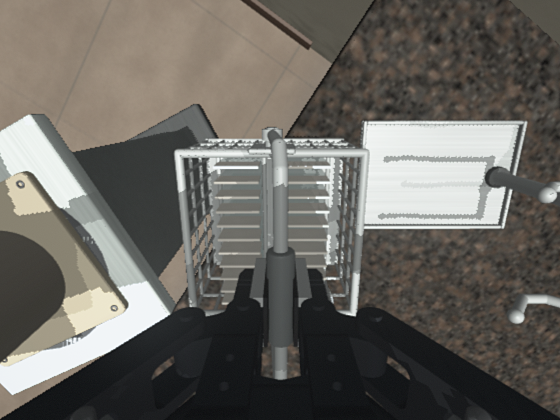

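View pics/scene4.png

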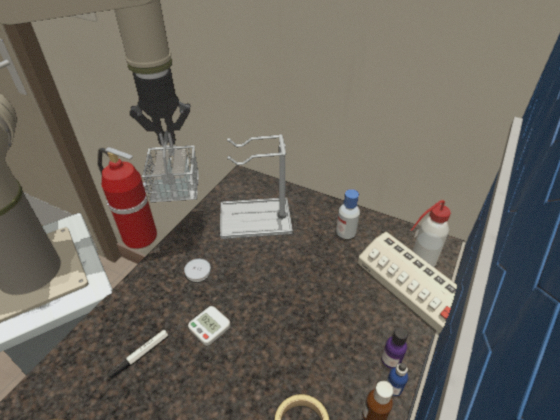

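View pics/top4.png

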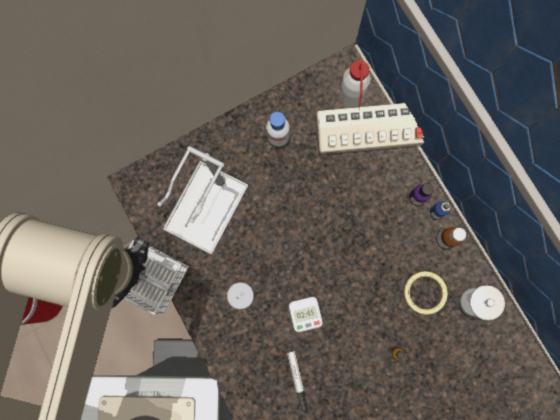

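In the wrist view the prong tips are at about (517,318) and (549,196). I'll compare them with the earlier fix and check where the sleeve sits along the bar.

Run:
```python
from h import *
from g import *
_,d,K,T=load('wrist4.npz');C=cloud(d,K,T)
f=lambda q:(((q-SEAT)@xs).round(4),((q-SEAT)@ys).round(4),round(float(q[2]),4))
for a in [(517,318),(549,196),(517,316),(548,195)]:
    print(a,'plane',f(onplane(*a,.234,K,T)),'depth',f(C[a[1],a[0]]))
for a in [(280,250),(280,345),(279,205)]: print('sleeve',f(onplane(*a,.271,K,T)),f(C[a[1],a[0]]))
for a in[(366,123),(525,122),(503,229),(364,226)]: print('tray',f(onplane(*a,.012,K,T)))
for a in[(178,152),(366,152),(354,312),(192,312)]: print('rim',f(onplane(*a,.209,K,T)))
p=cv2.imread('pics/wrist4.png')[110:350,340:560];cv2.imwrite('pics/w4c.png',cv2.resize(p,None,fx=2.4,fy=2.4))
p=cv2.imread('pics/scene4.png')[120:250,110:310];cv2.imwrite('pics/s4c.png',cv2.resize(p,None,fx=4,fy=4))
```

```text
(517, 318) plane (np.float64(-0.0255), np.float64(-0.0384), 0.234) depth (np.float64(-0.0278), np.float64(-0.0365), 0.2367)
(549, 196) plane (np.float64(-0.0253), np.float64(0.034), 0.234) depth (np.float64(-0.0281), np.float64(0.0349), 0.2372)
(517, 316) plane (np.float64(-0.0258), np.float64(-0.0371), 0.234) depth (np.float64(-0.0274), np.float64(-0.0358), 0.2359)
(548, 195) plane (np.float64(-0.026), np.float64(0.0345), 0.234) depth (np.float64(-0.0274), np.float64(0.035), 0.2357)
sleeve (np.float64(-0.1617), np.float64(0.0211), 0.271) (np.float64(-0.1617), np.float64(0.0227), 0.2746)
sleeve (np.float64(-0.1617), np.float64(-0.0259), 0.271) (np.float64(-0.1617), np.float64(-0.0214), 0.2764)
sleeve (np.float64(-0.1621), np.float64(0.0404), 0.271) (np.float64(-0.1621), np.float64(0.0412), 0.274)
tray (np.float64(-0.064), np.float64(0.0606), 0.012)
tray (np.float64(0.116), np.float64(0.0615), 0.012)
tray (np.float64(0.118), np.float64(-0.0678), 0.012)
tray (np.float64(-0.0566), np.float64(-0.0636), 0.012)
rim (np.float64(-0.2189), np.float64(0.0531), 0.209)
rim (np.float64(-0.1133), np.float64(0.053), 0.209)
rim (np.float64(-0.1129), np.float64(-0.0517), 0.209)
rim (np.float64(-0.2198), np.float64(-0.0515), 0.209)
```

View pics/w4c.png

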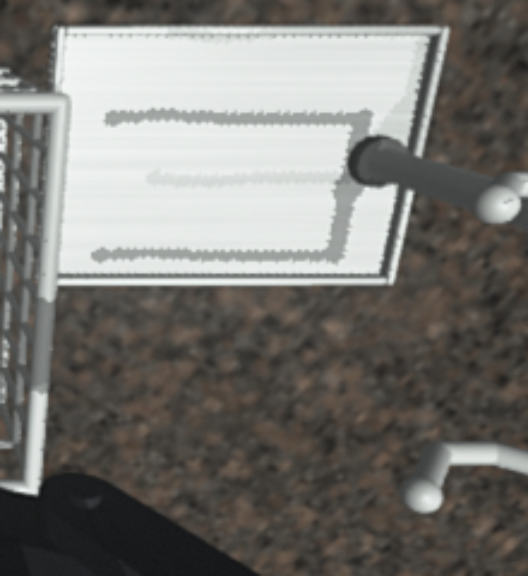

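View pics/s4c.png

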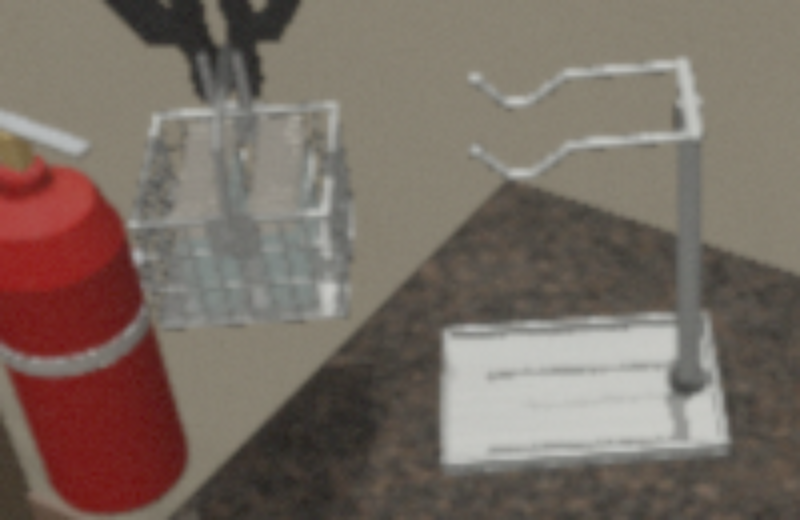

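Run:
```python
from bench import manip
from g import *
import cv2
P=SEAT-.16*xs; P[2]=.235
manip.move_l(P,velocity=.06); manip.dwell(.3)
S=SEAT-.001*ys; S[2]=.235
print(manip.move_l(S,velocity=.05,max_force=5),manip.read_tool_pos()-S); manip.dwell(.6)
m=manip.camera_model('wrist')
for n in('wrist','scene'):
    p,d=manip.camera(n);cv2.imwrite(f'pics/{n}5.png',p[:,:,::-1]);np.savez(f'{n}5.npz',p=p,d=d,**m)
print(manip.read_time(),manip.read_ft_force())
a=cv2.imread('pics/wrist5.png');b=cv2.imread('pics/scene5.png')[100:250,190:310]
cv2.imwrite('pics/c5.png',np.hstack([cv2.resize(a,(480,360)),cv2.resize(b,(288,360),interpolation=cv2.INTER_CUBIC)]))
```

```text
False [-6.10512646e-05  3.27085519e-05  1.14786687e-05]
22.8 [ 0.15721489 -0.08426662 -5.78632431]
```

View pics/c5.png

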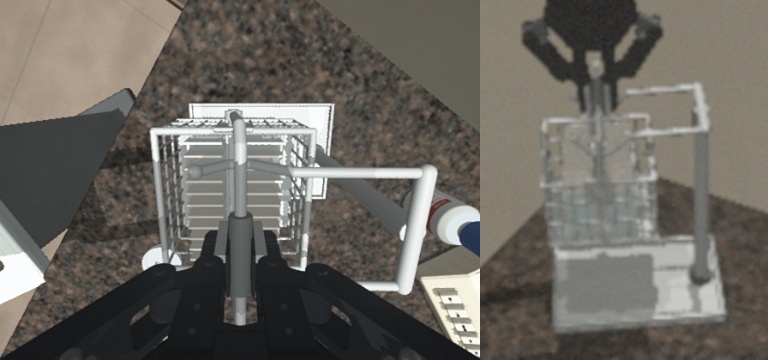

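The bar (column ~240) is over the dip, between the tip (195,172) and the rear bend (290,172), and the prongs pass under it. I'll lower it now.

Run:
```python
from bench import manip
from g import *
import cv2
S=SEAT-.001*ys; S[2]=.1985
print(manip.move_l(S,velocity=.03,max_force=4.5)); manip.dwell(.3)
print(manip.read_tool_pos(),manip.read_ft_force(),manip.read_wrist_torque())
for n in('wrist','scene'):
    m=manip.camera_model(n);p,d=manip.camera(n);cv2.imwrite(f'pics/{n}6.png',p[:,:,::-1]);np.savez(f'{n}6.npz',p=p,d=d,**m)
a=cv2.imread('pics/wrist6.png');b=cv2.imread('pics/scene6.png')[100:250,190:310]
cv2.imwrite('pics/c6.png',np.hstack([cv2.resize(a,(480,360)),cv2.resize(b,(288,360),interpolation=cv2.INTER_CUBIC)]))
```

```text
True
[ 0.52033996 -0.10834654  0.19846733] [ 0.08283998 -0.47529213  7.08125911] [-0.03406054 -0.08230923 -0.00149542]
```

View pics/c6.png

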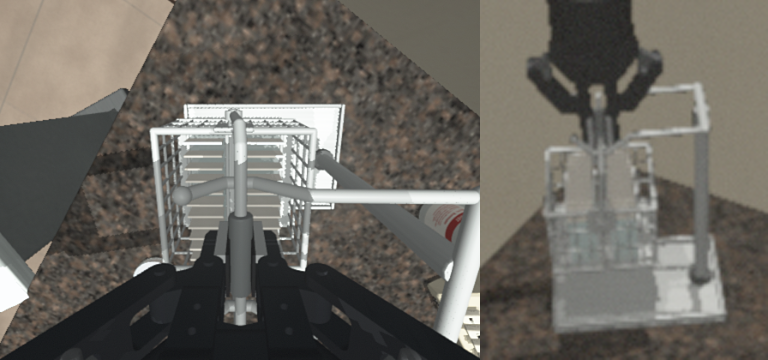

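The bar is seated at the expected height, since the load has passed to the stand. I'll relieve the pressure, release and retreat.

Run:
```python
from bench import manip
from g import *
import cv2
q=manip.read_tool_pos()
manip.move_l(q+.001*Z,velocity=.01); print(manip.read_ft_force())
manip.grip(.5); manip.dwell(.4); print(manip.read_opening()*85,manip.read_ft_force())
manip.grip(.9); manip.dwell(.3)
print(manip.move_l(q+.02*Z,velocity=.04,max_force=4))
m=manip.camera_model('wrist');p,d=manip.camera('wrist');cv2.imwrite('pics/wrist7.png',p[:,:,::-1]);np.savez('wrist7.npz',p=p,d=d,**m)
print(manip.move_l(q+.18*Z,velocity=.1,max_force=5)); manip.dwell(1.5)
for n in('wrist','scene','top'):
    m=manip.camera_model(n);p,d=manip.camera(n);cv2.imwrite(f'pics/{n}8.png',p[:,:,::-1]);np.savez(f'{n}8.npz',p=p,d=d,**m)
print(manip.read_time(),manip.read_ft_force())
a=cv2.imread('pics/wrist8.png');b=cv2.imread('pics/scene8.png')[100:250,190:310]
cv2.imwrite('pics/c8.png',np.hstack([cv2.resize(a,(480,360)),cv2.resize(b,(288,360),interpolation=cv2.INTER_CUBIC)]))
```

```text
[ 0.49652496 -1.3099431  -4.07357674]
42.87232352524874 [-0.11760714  1.16624924 -0.77609329]
False
False
30.525 [-0.37562522  0.36227361  0.70906937]
```

View pics/c8.png

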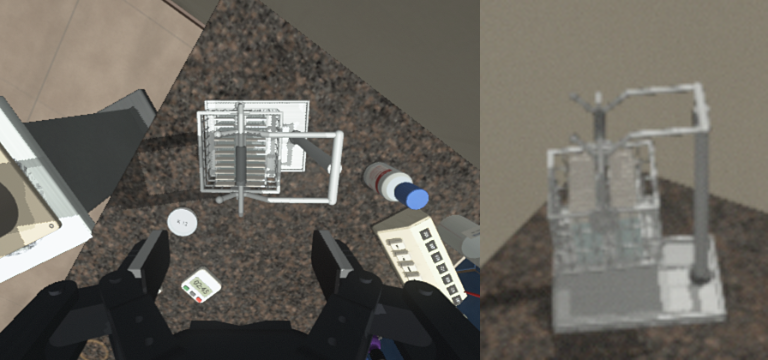

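View pics/scene8.png

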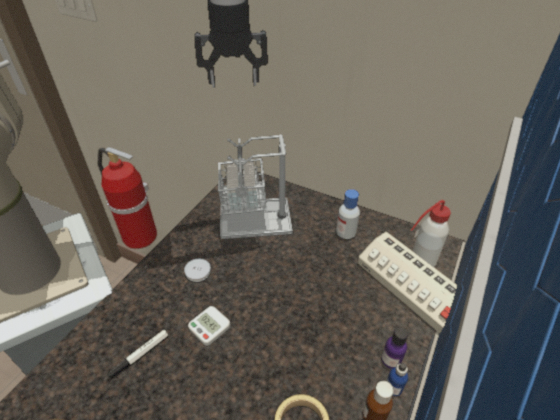

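View pics/wrist8.png

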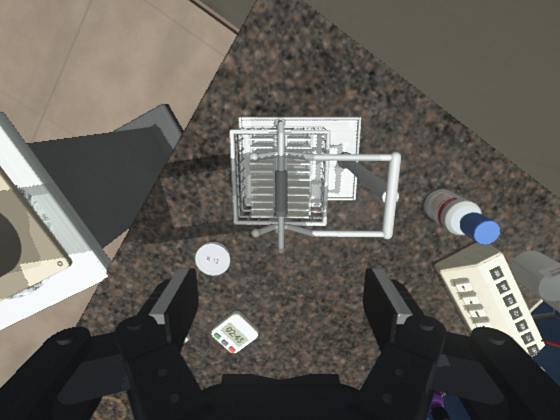

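The basket hangs in both prongs with the sleeve at (281,190), and the dish, timer and bottle look undisturbed. Last checks are the bar position and whether it is at rest.

Run:
```python
from bench import manip
from h import *
from g import *
_,d,K,T=load('wrist8.npz');C=cloud(d,K,T)
f=lambda q:(((q-SEAT)@xs).round(4),((q-SEAT)@ys).round(4),round(float(q[2]),4))
for a in [(281,172),(281,212)]: print('sleeve',f(onplane(*a,.22,K,T)),f(C[a[1],a[0]]))
for a in [(256,157),(256,234)]: print('tips',f(onplane(*a,.234,K,T)))
for a in[(232,131),(328,131),(326,223),(235,223)]: print('rim',f(onplane(*a,.158,K,T)),f(C[a[1],a[0]]))
p0=np.load('wrist8.npz')['p'].astype(int)
manip.dwell(1.0); p,_=manip.camera('wrist'); D=np.abs(p.astype(int)-p0)[110:250,220:400].max(2); print('diff',D.mean(),(D>40).sum())
pt,_=manip.camera('top');z=np.load('top0.npz')['p'].astype(int);D=np.abs(pt.astype(int)-z).max(2)
for n,(x,y) in dict(bottle=(278,128),dish=(240,295),timer=(306,315)).items(): print(n,(D[y-25:y+25,x-25:x+25]>40).sum())
```

```text
sleeve (np.float64(-0.0017), np.float64(0.0184), 0.22) (np.float64(-0.0017), np.float64(0.0195), 0.2254)
sleeve (np.float64(-0.0017), np.float64(-0.0209), 0.22) (np.float64(-0.0017), np.float64(-0.0188), 0.2268)
tips (np.float64(-0.0237), np.float64(0.0345), 0.234)
tips (np.float64(-0.0255), np.float64(-0.0384), 0.234)
rim (np.float64(-0.0552), np.float64(0.0518), 0.158) (np.float64(-0.0555), np.float64(0.0516), 0.1554)
rim (np.float64(0.0493), np.float64(0.0517), 0.158) (np.float64(0.0489), np.float64(0.0519), 0.1604)
rim (np.float64(0.0516), np.float64(-0.0544), 0.158) (np.float64(0.0513), np.float64(-0.0537), 0.16)
rim (np.float64(-0.0565), np.float64(-0.0545), 0.158) (np.float64(-0.0569), np.float64(-0.0554), 0.1554)
diff 1.0072619047619047 1
bottle 0
dish 55
timer 0
```

Run:
```python
from bench import manip
from h import *
_,d,K,T=load('wrist8.npz'); print('dish',onplane(212,259,.015,K,T))
manip.finish_job()
```

```text
dish [ 0.33657253 -0.20701933  0.015     ]
the job is handed in; nothing more can be done
```

The basket now hangs by its handle bar in both prongs of the drip stand, and I handed the job in after about 32 s of the 67 s allowed. `finish_job` gives no verdict, so the figures below are from my own checks.

**What I did:** I straddled the folded bar with the open jaws and swung it upright to about 1.5 rad, and the basket stayed put. I then gripped the sleeve, lifted the basket level (about 6 N of load), brought it in over the prong tips, lowered it into the dip, released it and backed off upwards.

**Last checks:**

| Check | Result |
|---|---|
| Bar along the prongs | about 2 mm from my measured seat |
| Bar across the prongs | about 1 mm from my measured seat |
| Bar height | about 0.220 m |
| Basket tilt | rim level to about 3° |
| At rest | no visible motion over 1 s |
| Gripper | clear of everything; tool force reads about zero |
| Bottle and timer | no change in the top view |

**One check that disagreed:** the before-and-after top views differed by 55 pixels around the petri dish. Locating it again in the wrist view put it within 4 mm of where it started, which is about the measuring error. I think the difference is a shadow, and the robot never went near the dish.

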